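# Clamp the bus bar with a quarter turn past contact

## Task

Slide the flat metal bar along its rail under the screw clamp until its far end is fully home against the end stop, without ramming it. Then tighten the clamp's hand knob clockwise until the foot meets the bar and the resistance rises sharply, add a further quarter turn and no more, and let go. Leave the other things on the bench where they are.

Things in the scene. Friction and masses are not known exactly. Their poses are not given: they have to be found in the camera images.
- clamp: grey screw clamp bolted to the bench, immovable. Origin on the bench exactly under the screw axis; x runs along the rail towards the end stop, z up. Base plate 110 x 92 x 12 mm; a narrow rail (18 mm wide, 12 mm high) runs out towards -x to x = -137 mm. Side guides (y = +-16.5 to +-22.5 mm, x = -44 to +40 mm, top z = 21 mm) leave the bar 1.5 mm play each side
- bush_top (a point): top of the screw's threaded bush on the clamp's bridge, on the screw axis, 59 mm over the bench. The bridge, on two posts, is 78 mm wide along the clamp's y and 30 mm along its x, top 54 mm over the bench
- end_stop: small dark steel block on the clamp at the far end of the guides, 34 mm wide, top 28 mm over the bench. Origin at the middle of the lower edge of the face the bar meets: 40 mm from the screw axis along the clamp's +x, 12 mm over the bench
- bar_center (a point): centre of the loose flat steel bar (150 x 30 x 12 mm, 0.1 to 0.2 kg) lying on the rail, underside 12 mm over the bench, far part between the guides and under the foot. x axis: its length, to the end stop, from which it starts 15 to 40 mm short. Home, this centre is 35 mm before the screw axis. The bar overhangs the narrow rail by 6 mm on both sides, so it can be grasped across its width
- bar_tip (a point): centre of the bar's far end face, 75 mm from bar_center; it meets the end stop
- spindle: the upright clamp screw through the bridge, with a sprung, rubber-faced round foot (26 mm) under the bridge, above the bar. 4 mm down a turn. Origin on the screw axis, about 65 mm over the bench; z up. How far it must turn before the foot meets the bar differs from start to start, about 0.7 to 2.6 rad, and is not to be told from the poses. It stays where it is left
- clamp_knob: black hand knob on top of the spindle, turning about the same axis; clockwise from above tightens. Origin under its hub on the axis, about 65 mm over the bench; x and y lie square to the flats of its grip. Its rubber hub gives about 1 rad for 4 N m, so that under load it leads the spindle by about 0.1 rad and springs back by this when let go
- knob_grip (a point): centre of the knob's square grip, on the screw axis, 23 mm over the knob's origin. The grip is 30 x 30 mm and 30 mm high (8 to 38 mm over the origin), 42 mm over its corners; grasp it from above across two opposite flats, 1.5 rad a grasp is plenty. Turning it free takes about 0.04 N m; within a few degrees of the foot meeting the bar this steps up to about 0.25 N m, then grows by about 0.2 N m a rad
- heatsink: finned heat sink 45 x 60 x 28 mm standing on the bench to the left of the rail; leave alone. Origin at the centre of its underside
- tape_roll: black roll of tape, 67 mm across, 19 mm high, on the bench to the right of the rail; leave alone. Origin at the centre of its underside
- solder_spool: solder reel, 52 mm across, 38 mm high, on the bench to the left of the clamp; leave alone. Origin at the centre of its underside

How it is judged (in metres and radians):
On the way, in this order (a step that is already met when the one before it is completed fails the run):
1. the bar is home against the end stop while the foot is still clear of it (x of bar_tip in the frame of clamp above 0.038 m and contact force between spindle and bar below 2 N), for 0.2 s.
2. the foot has met the bar (contact force between spindle and bar above 8 N), for 0.1 s.
At the end, for the whole second after the job is handed in: the bar's far end is within 2 mm of the end stop, and the foot, at rest, presses on it with 30 to 48 N, which is the knob turned a quarter turn (90 degrees; 45 to 125 are accepted) past the first contact (x of bar_tip in the frame of clamp above 0.038 m and contact force between spindle and bar between 30 and 48 N and angular speed of spindle below 0.05 rad/s and linear speed of bar below 0.01 m/s); the robot touches nothing.
It fails at once if the bar is rammed against the end stop (over 30 N) (contact force between bar and end_stop above 30 N).
It fails at once if the clamp is overtightened (over 60 N on the bar, about half a turn past contact) (contact force between spindle and bar above 60 N).
It fails at once if a bystander is moved by over 20 mm (distance of any of heatsink, tape_roll, solder_spool from where it was at the start of the episode above 0.02 m).
It also fails if it takes over 72 s, if anything falls off the work surface, if the arm or the gripper's body presses on something with over 40 N, if the wrist force passes 120 N, or if a joint passes its speed limit or range.

## Robot

A 7-joint arm with a two-finger parallel gripper is mounted at the origin on the work surface; the furniture and walls round the work are solid. World frame = base frame: x ahead of the robot, y to its left, z up, the work surface at z = 0. Lengths are in mm, angles in rad, forces in N, time in s.
With the tool pointing down it reaches from about 400 to 875 mm from the base axis. Payload 19.3 kg.
Tool frame: the origin (TCP) lies at the very end of the fingers, on their centre line; the grasp point (between the pads) lies 19 mm behind it (grip_point_offset is the z of the grasp point in the tool frame, in mm); z points along the fingers, x is the direction in which the jaws open and shut, and the axes are right-handed (so a half turn about z gives the same grasp; the last joint's range is limited). The gripper opens to 85 mm and grips with 20 to 120 N. Pads are 22 mm wide; open, the fingers measure 114 mm over their backs; the gripper's body (76 mm by 85 mm) begins 54 mm behind the grasp point. The pads swing forward as they close: fully open they stand 13 mm farther back than shut.
Start: joints at [1.106, 0.521, -0.036, 1.599, 0.021, 1.021, -0.113], TCP at [240.362, -576.924, 231.291] pointing down, gripper open.
Joint ranges: [-2.91, 2.91], [-0.3, 2.13], [-1.5, 1.42], [0.17, 2.43], [-1.26, 4.41], [0.16, 1.93], [-2.52, 2.52]. Speed limits (rad/s): [1.89, 1.89, 2.39, 2.39, 3.01, 3.01, 3.01].

## Interface

Orientations are given as a 3x3 rotation matrix whose columns are the frame's x, y, z axes.
In Python, from workcell import movep, movel, goto_joints, open_gripper, clamp, wait, inverse_kinematics, read_state, camera, PlanningError, finish_job, grip_point_offset gives the robot as it stands. Calls block until the motion is done:
- movep(position, orientation): joint-space move of the TCP to a pose.
- movel(position, frame=None, max_speed=150, guard=None): straight line of the TCP; frame=None keeps the orientation; max_speed is the mean speed in mm/s. With guard (N) it stops when the force on the tool has changed by that much, and returns True; else False.
- goto_joints(angles): joint-space move.
- open_gripper() and clamp(): open the fingers fully, or close them until they stop; the grip force is fixed at half the most.
- wait(seconds).
- inverse_kinematics(position, orientation): joint angles nearest the present ones, or None.
- read_state(): the state.
- camera(name): name is "scene" or "top" or "wrist"; returns a dict with "image" (420x560x3 uint8, blue, green, red), "range_z" (420x560 float32, mm along the optical axis (not along the pixel's ray), 0 where there is no reading), "fx", "fy", "cx", "cy" (pixels), "dist_coeffs" ([k1, k2, p1, p2, k3] as OpenCV has them; the pictures are not rectified), "cam_to_world" (4x4, takes a point from camera to world coordinates). Camera axes: x right, y up, looking along -z (the intrinsics and any distortion apply to the point x, -y, -z); pixel columns grow to the right and rows downward; lengths in mm; the calibration is good to about 2 mm. A picture is of the moment at which its call begins.
A pose or a line that the arm cannot do raises PlanningError and nothing moves.
- finish_job(): hands the job in, once; it reports no verdict.
The state is a dict: "time": time; "qpos": joint angles; "qvel": joint speeds; "joint_efforts": joint torques, N m; "eef_pos": TCP position; "tool_rot": TCP orientation; "ft_force": force on the tool from outside, world axes, zero at the start; "torque": the same for the moment, N m; "finger_gap": finger opening in mm.
Only numpy, scipy, OpenCV 4.12 (cv2) and the standard library are available. Lean on these libraries where they do the work, as an engineer would, in place of code of your own. Each camera call takes 0.05 s, during which the arm holds its last target.

## Working session

There is one attempt and no reset: what is moved stays moved. The work goes in short steps, each a Python script; the robot and the scene stay as the last script left them, time stands still between calls to the robot, and variables do not carry over. Pictures are saved under pics/ and viewed, and the job is handed in when it is done.

```bash
ls; mkdir -p pics; python3 - <<'E'
from workcell import *
import cv2
s=read_state();print(s['time'],s['eef_pos'],s['ft_force'],s['torque'],s['finger_gap'],grip_point_offset)
import pickle
for n in("scene","top","wrist"):
    c=camera(n);cv2.imwrite(f"pics/{n}0.png",c["image"]);pickle.dump(c,open(f"{n}0.pkl","wb"))
    print(n,c['cam_to_world'].round(3).tolist() if hasattr(c['cam_to_world'],'round') else c['cam_to_world'],c['fx'],c['cx'],c['dist_coeffs'])
E
```

```text
pics
0.0 [ 240.18996258 -576.6655594   230.75550513] [-0.54209882  0.27406464  0.02878115] [-0.01080873 -0.04792132 -0.02050782] 85.15871478586972 -18.700000000000003
scene [[-0.824, 0.403, -0.398, 257.029], [-0.566, -0.575, 0.59, 582.599], [0.009, 0.712, 0.702, 675.604], [0.0, 0.0, 0.0, 1.0]] 425.12085837023966 276.499387058778 [-0.07164729  0.          0.          0.          0.        ]
top [[0.022, 0.996, -0.085, 538.915], [-0.999, 0.019, -0.037, 72.638], [-0.035, 0.086, 0.996, 928.466], [0.0, 0.0, 0.0, 1.0]] 481.1808646704191 281.58770559396686 [-0.03448561  0.          0.          0.          0.        ]
wrist [[0.385, 0.887, 0.256, 306.288], [-0.923, 0.37, 0.106, -549.575], [-0.001, -0.277, 0.961, 374.738], [0.0, 0.0, 0.0, 1.0]] 341.4446256385962 277.9363096174222 [0.00245854 0.         0.         0.         0.        ]
```

View pics/scene0.png

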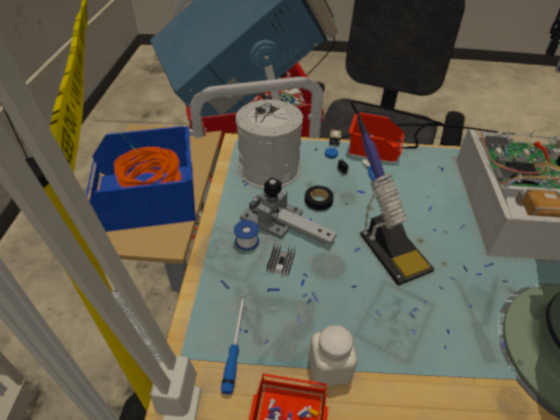

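View pics/top0.png

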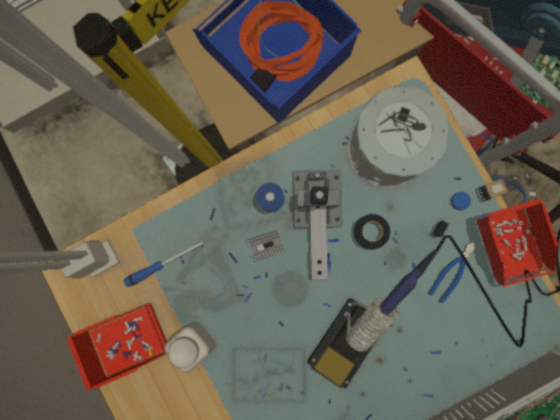

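```bash
cat > h.py <<'E'
import numpy as np,cv2,pickle
def K(c): return np.array([[c['fx'],0,c['cx']],[0,c['fy'],c['cy']],[0,0,1.]])
def rays(c,px):
    p=cv2.undistortPoints(np.array(px,float).reshape(-1,1,2),K(c),np.array(c['dist_coeffs'],float)).reshape(-1,2)
    d=np.c_[p[:,0],-p[:,1],-np.ones(len(p))]
    M=np.array(c['cam_to_world']); return M[:3,3],d@M[:3,:3].T
def onplane(c,px,z):
    o,d=rays(c,px); return o+d*((z-o[2])/d[:,2])[:,None]
def cloud(c):
    h,w=c['range_z'].shape; u,v=np.meshgrid(np.arange(w),np.arange(h))
    o,d=rays(c,np.c_[u.ravel(),v.ravel()])
    return (o+d*c['range_z'].ravel()[:,None]).reshape(h,w,3)
def proj(c,P):
    M=np.linalg.inv(np.array(c['cam_to_world'])); p=np.atleast_2d(P)@M[:3,:3].T+M[:3,3]
    p=p*[1,-1,-1]
    return cv2.projectPoints(p,np.zeros(3),np.zeros(3),K(c),np.array(c['dist_coeffs'],float))[0].reshape(-1,2)
E
python3 - <<'E'
from h import *
c=pickle.load(open('top0.pkl','rb'));im=c['image']
cv2.imwrite('pics/topz.png',cv2.resize(im[160:290,230:400],None,fx=4.5,fy=4.5,interpolation=cv2.INTER_CUBIC))
w=pickle.load(open('scene0.pkl','rb'));cv2.imwrite('pics/scz.png',cv2.resize(w['image'][165:285,220:350],None,fx=5,fy=5,interpolation=cv2.INTER_CUBIC))
cl=cloud(c)
for p in [(318,195),(318,230),(318,270),(300,178),(340,200),(290,290),(300,215),(400,140)]: print(p,cl[p[1],p[0]].round(1))
E
```

```text
(318, 195) [635.8  41.1 104.3]
(318, 230) [579.2  37.   22.9]
(318, 270) [504.6  35.9  25.4]
(300, 178) [678.9  72.6  11.8]
(340, 200) [637.8  -4.5  11.6]
(290, 290) [ 4.644e+02  8.760e+01 -2.000e-01]
(300, 215) [607.7  71.3  10.6]
(400, 140) [722.7 -89.1 152.8]
```

View pics/topz.png

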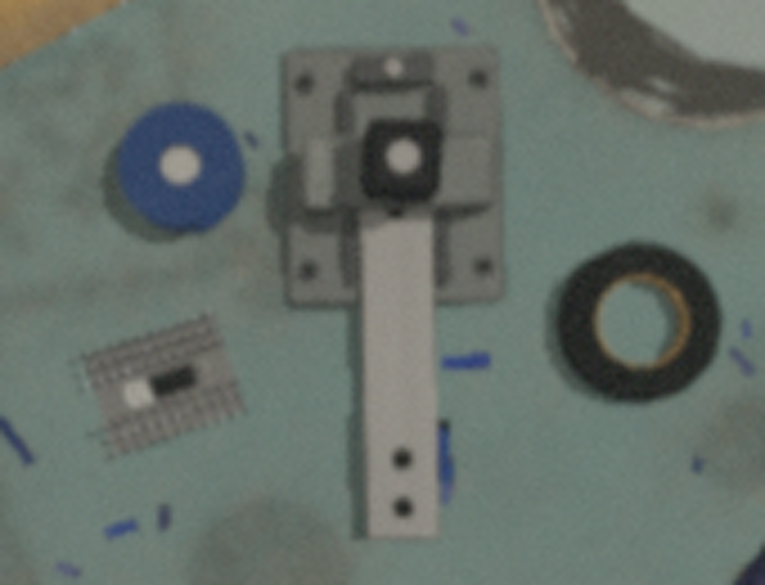

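View pics/scz.png

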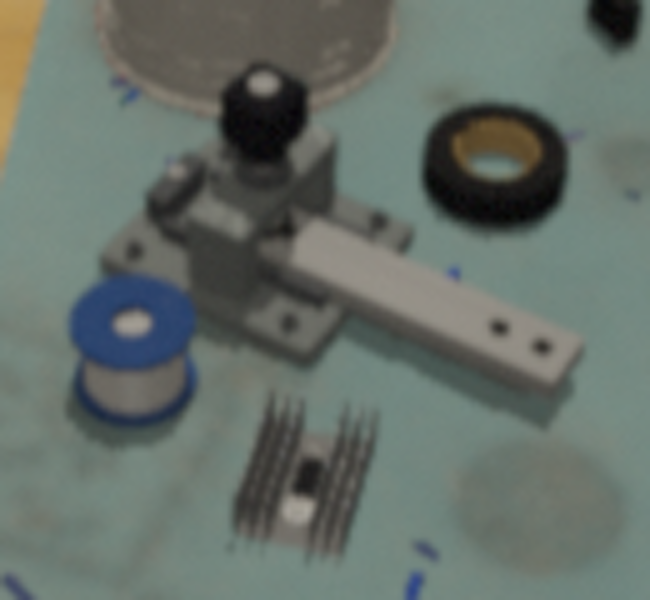

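View pics/wrist0.png

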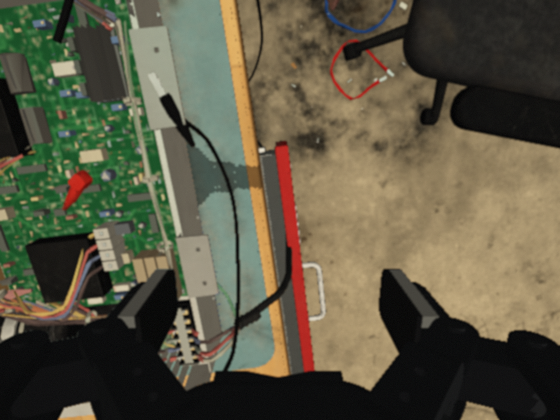

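```bash
python3 - <<'E'
from h import *
c=pickle.load(open('top0.pkl','rb'))
f=lambda L:[(x/4.5+230-0.39,y/4.5+160-0.39) for x,y in L]
print('plate',onplane(c,f([(285,48),(497,45),(503,302),(288,305)]),12).round(1).tolist())
print('barrear',onplane(c,f([(368,537),(437,537)]),24).round(1).tolist())
print('barside',onplane(c,f([(361,225),(434,225)]),24).round(1).tolist())
print('knob',onplane(c,f([(400,157),(364,120),(440,120),(438,202),(364,202)]),103).round(1).tolist())
cl=cloud(c)
u0,v0=290,160
P=cl[160:290,290:350].reshape(-1,3)
k=P[P[:,2]>90];print('knobcloud',len(k),k.min(0),k.max(0),np.median(k,0),cv2.minAreaRect(k[:,:2].astype(np.float32)))
b=P[(abs(P[:,2]-24)<3)&(P[:,0]<600)];print('bar',len(b),np.median(b,0),cv2.minAreaRect(b[:,:2].astype(np.float32)))
b=P[(abs(P[:,2]-54)<4)];print('bridge',len(b),np.median(b,0),cv2.minAreaRect(b[:,:2].astype(np.float32)))
# scene
w=pickle.load(open('scene0.pkl','rb'));cw=cloud(w);P=cw[165:285,220:350].reshape(-1,3)
k=P[(P[:,2]>98)&(P[:,0]<680)&(P[:,0]>590)];print('knob s',len(k),np.median(k,0),k.min(0),k.max(0))
b=P[(abs(P[:,2]-24)<3)&(P[:,0]<600)&(P[:,0]>450)&(abs(P[:,1]-38)<25)];print('bar s',len(b),np.median(b,0),cv2.minAreaRect(b[:,:2].astype(np.float32)))
g=lambda L:[(x/5+220-.4,y/5+165-.4) for x,y in L]
print('bar rear scene',onplane(w,g([(583,345),(555,385)]),24).round(1))
print('knob top disc scene',onplane(w,g([(264,82)]),103).round(1))
E
```

```text
plate [[693.6, 86.5, 12.0], [696.4, -3.9, 12.0], [586.8, -7.7, 12.0], [583.7, 83.0, 12.0]]
barrear [[487.7, 47.8, 24.0], [488.4, 19.3, 24.0]]
barside [[617.2, 53.0, 24.0], [617.8, 22.5, 24.0]]
knob [[636.8, 40.2, 103.0], [650.8, 54.2, 103.0], [651.3, 25.1, 103.0], [619.8, 25.5, 103.0], [619.2, 53.7, 103.0]]
knobcloud 321 [538.9149016   25.23201319  91.27987194] [652.22434392  72.63845017 928.46574467] [635.72708715  41.08494645 103.16158515] ((594.4913330078125, 46.87471008300781), (31.333293914794922, 118.44102478027344), 79.94683074951172)
bar 916 [543.73798166  35.72832048  24.4511902 ] ((543.83935546875, 37.22685623168945), (112.14362335205078, 43.2407341003418), 1.0222394466400146)
bridge 439 [636.17232216  49.83671842  54.28070789] ((637.4046630859375, 39.17223358154297), (30.009931564331055, 77.33002471923828), 2.7882437705993652)
knob s 156 [631.97710396  42.10372429 104.14772654] [619.69812222  24.40679805  98.00282212] [649.84554932  54.48843191 107.43257895]
bar s 561 [543.41917113  36.79349915  25.42506295] ((542.1898803710938, 36.538330078125), (46.12395095825195, 115.55563354492188), 89.89157104492188)
bar rear scene [[485.4  21.3  24. ]
 [484.2  47.2  24. ]]
knob top disc scene [[636.6  36.1 103. ]]
```

```bash
python3 - <<'E'
from h import *
for n in('top0','scene0'):
    c=pickle.load(open(n+'.pkl','rb'));P=cloud(c).reshape(-1,3);P=P[(c['range_z'].ravel()>0)]
    for x in range(300,800,50):
        r=[]
        for y in range(-400,250,50):
            m=(P[:,0]>=x)&(P[:,0]<x+50)&(P[:,1]>=y)&(P[:,1]<y+50)
            r.append(int(P[m,2].max()) if m.any() else -1)
        print(x,r)
from workcell import *
import numpy as np
y=.034
for th in (y+np.pi/2,y-np.pi/2,y,y+np.pi):
    x=np.array([np.cos(th),np.sin(th),0]);z=np.array([0,0,-1.]);R=np.c_[x,np.cross(z,x),z]
    for p in ([470,33,200],[636.7,39.8,180],[636.7,39.8,70]):
        q=inverse_kinematics(p,R);print(round(th,2),p,None if q is None else np.round(q,2))
E
```

```text
300 [115, 115, 109, 5, 5, 5, 15, 28, 27, 13, 7, 5, 94]
350 [67, 5, 172, 6, 6, 6, 112, 113, 34, 5, 5, 5, 94]
400 [7, 5, 184, 195, 11, 5, 147, 137, 14, 5, 5, 5, 5]
450 [71, 125, 128, 210, 214, 182, 181, 137, 28, 5, 6, 10, 5]
500 [67, 29, 69, 14, 229, 219, 182, 5, 29, 6, 27, 27, 6]
550 [70, 19, 68, 27, 230, 232, 23, 23, 29, 28, 27, 28, 6]
600 [69, 70, 69, 16, 28, 5, 24, 21, 106, 104, 42, 40, 6]
650 [-1, 28, 27, 14, 155, 157, 157, 157, 102, 55, 43, 37, 6]
700 [-1, -1, 6, 6, 156, 180, 186, 158, 5, 5, 5, 4, 2]
750 [86, -1, 0, 5, 156, 177, 175, 157, 5, 6, 85, 1, -35]
300 [126, 114, 110, 5, 5, 5, 14, 29, 25, 10, 6, 4, 93]
350 [114, 5, 176, 3, 6, 5, 114, 111, 34, 4, 3, 3, 93]
400 [102, 119, 184, 196, 4, 4, 146, 140, 14, 5, 4, 7, 4]
450 [82, 119, 129, 209, 214, 181, 180, 133, 28, 5, 5, 9, 4]
500 [71, 29, 69, 12, 229, 220, 184, 11, 28, 26, 27, 26, 7]
550 [70, -1, 69, 26, 229, 232, 24, 23, 29, 29, 27, 28, 4]
600 [69, 70, 70, 14, 5, 4, 23, 53, 107, 106, 43, 40, 5]
650 [-1, 26, 27, 14, 154, 158, 158, 157, 35, 32, 41, 4, 4]
700 [-1, -1, 3, 5, 156, 177, 186, 157, 5, 5, 5, 4, 1]
750 [105, -1, -1, -1, 156, 178, 175, 156, 5, 6, 85, -1, -37]
1.6 [470, 33, 200] [ 0.51  0.45 -0.91  1.99  0.44  0.91  0.97]
1.6 [636.7, 39.8, 180] [ 0.37  0.73 -0.85  1.58  0.59  1.11  0.98]
1.6 [636.7, 39.8, 70] [ 0.35  0.87 -0.8   1.65  0.74  0.95  0.88]
-1.54 [470, 33, 200] [ 0.11  0.34 -0.38  2.01  0.17  0.82 -1.9 ]
-1.54 [636.7, 39.8, 180] [-0.02  0.6  -0.2   1.61  0.14  0.95 -1.81]
-1.54 [636.7, 39.8, 70] [-0.09  0.74 -0.1   1.68  0.1   0.73 -1.77]
0.03 [470, 33, 200] [ 0.3   0.37 -0.62  2.    0.29  0.85 -0.45]
0.03 [636.7, 39.8, 180] [ 0.24  0.66 -0.62  1.59  0.43  1.03 -0.46]
0.03 [636.7, 39.8, 70] [ 0.17  0.78 -0.5   1.66  0.48  0.83 -0.51]
3.18 [470, 33, 200] [-1.02  0.66  1.23  2.06 -0.77  0.99 -2.49]
3.18 [636.7, 39.8, 180] [-0.78  0.92  1.14  1.65 -0.9   1.18 -2.52]
3.18 [636.7, 39.8, 70] [-0.68  0.97  0.89  1.71 -0.92  0.94 -2.52]
```

```bash
cat >> h.py <<'E'
def Rt(th):
    x=np.array([np.cos(th),np.sin(th),0]);z=np.array([0,0,-1.]);return np.c_[x,np.cross(z,x),z]
E
python3 - <<'E'
from workcell import *
from h import *
s=read_state();R=Rt(.034+np.pi/2)
movel([240.4,-576.9,390],max_speed=250);print(read_state()['time'])
movep([455,32.6,300],R);print(read_state()['time'],read_state()['qpos'].round(2) if hasattr(read_state()['qpos'],'round') else read_state()['qpos'])
clamp();movel([455,32.6,60],max_speed=250)
s=read_state();print(s['time'],s['eef_pos'],s['finger_gap'],s['ft_force'])
c=camera('scene');cv2.imwrite('pics/s1.png',cv2.resize(c['image'][130:300,200:400],None,fx=4,fy=3.5))
c=camera('wrist');cv2.imwrite('pics/w1.png',c['image']);pickle.dump(c,open('w1.pkl','wb'))
E
```

```text
0.9333
3.2583 [ 0.58  0.27 -0.93  1.9   0.24  1.09  1.15]
5.1333 [455.44148113  32.7715173   60.79434933] 0.3198093528855608 [-0.10224924  0.41800803 -0.69503934]
```

View pics/s1.png

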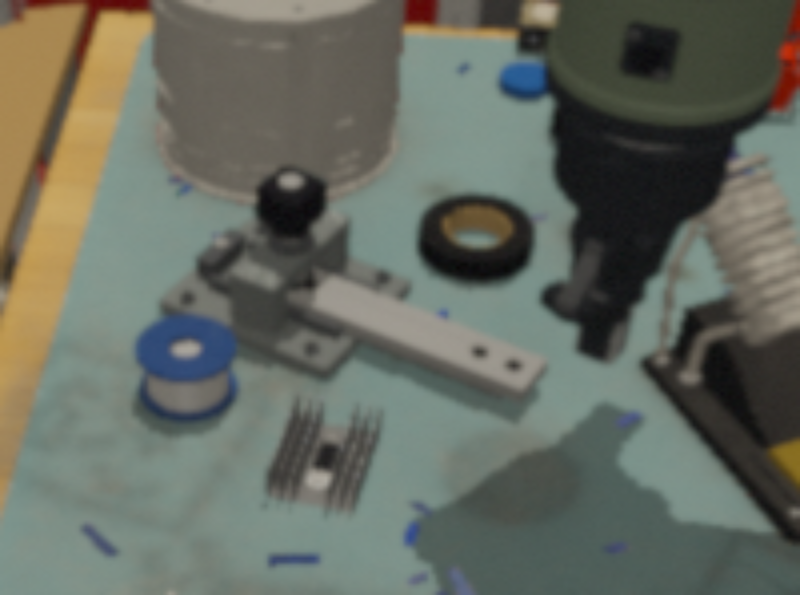

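View pics/w1.png

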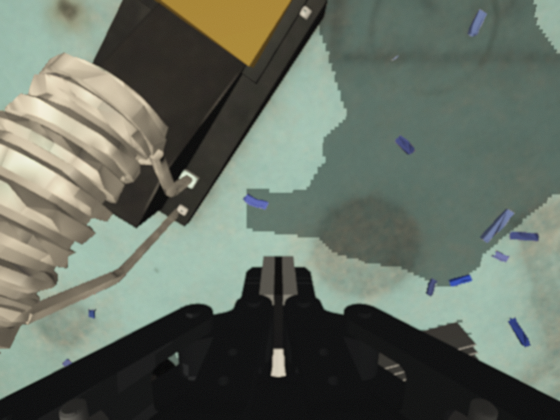

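```bash
python3 - <<'E'
from h import *
for n in('top0','scene0','w1'):
    c=pickle.load(open(n+'.pkl','rb'));P=cloud(c).reshape(-1,3)[c['range_z'].ravel()>0]
    for h in(30,60,80,110):
        m=(P[:,0]>390)&(P[:,0]<570)&(P[:,1]>-60)&(P[:,1]<15)&(P[:,2]>h)&(P[:,2]<220)
        print(n,h,m.sum(),P[m,1].max() if m.any() else '', P[m][P[m,1].argmax()] if m.any() else '')
M=np.array(c['cam_to_world']);print(M[:3,3])
E
```

```text
top0 30 1163 -5.1666110473111075 [390.89518492  -5.16661105  40.93784007]
top0 60 930 -12.303915653366786 [392.30759767 -12.30391565  78.52766843]
top0 80 878 -13.585493792783012 [393.10427199 -13.58549379  82.88843885]
top0 110 532 -32.15353465664937 [418.13372131 -32.15353466 110.35129931]
scene0 30 1220 -4.050916368377102 [391.22650132  -4.05091637  35.27880415]
scene0 60 863 -10.944773195598259 [390.60435548 -10.9447732   79.36183362]
scene0 80 788 -11.648526932082973 [391.29689302 -11.64852693  81.15957102]
scene0 110 425 -30.490769986243095 [414.17484105 -30.49076999 110.28752274]
w1 30 40953 14.999952806356953 [437.82863242  14.99995281 154.87312656]
w1 60 36846 14.999952806356953 [437.82863242  14.99995281 154.87312656]
w1 80 35589 14.999952806356953 [437.82863242  14.99995281 154.87312656]
w1 110 22719 14.999952806356953 [437.82863242  14.99995281 154.87312656]
[385.93941543  30.37126128 204.82133812]
```

```bash
python3 - <<'E'
from workcell import *
from h import *
R=Rt(.034+np.pi/2)
print(movel([455,32.6,16],R,max_speed=100,guard=6),read_state()['eef_pos'])
d=np.array([np.cos(.034),np.sin(.034),0])
p0=np.array([455,32.6,16.])
def rep(t):
    s=read_state();print(t,round(s['time'],2),s['eef_pos'].round(1) if hasattr(s['eef_pos'],'round') else s['eef_pos'],np.round(s['ft_force'],2))
rep('down')
g=movel(p0+d*45,R,max_speed=25,guard=5);rep(g)
E
```

```text
False [455.1451273   32.75285435  16.35750565]
down 5.83 [455.1  32.8  16.4] [ 0.08 -1.14  0.07]
False 7.78 [500.   34.1  16. ] [-0.59 -0.24 -0.73]
```

```bash
python3 - <<'E'
from workcell import *
from h import *
R=Rt(.034+np.pi/2)
d=np.array([np.cos(.034),np.sin(.034),0])
p0=np.array([455,32.6,16.])
def rep(t):
    s=read_state();print(t,round(s['time'],2),np.round(s['eef_pos'],1),np.round(s['ft_force'],2))
g=movel(p0+d*58,R,max_speed=20,guard=5);rep(g)
if not g: g=movel(p0+d*75,R,max_speed=12,guard=5);rep(g)
c=camera('top');cv2.imwrite('pics/t2.png',cv2.resize(c['image'][160:290,230:400],None,fx=4.5,fy=4.5,interpolation=cv2.INTER_CUBIC))
c=camera('scene');cv2.imwrite('pics/s2.png',cv2.resize(c['image'][165:285,220:350],None,fx=5,fy=5,interpolation=cv2.INTER_CUBIC))
E
```

```text
False 8.57 [513.1  34.6  16. ] [-0.68 -0.46 -0.2 ]
True 9.05 [514.3  34.5  15.7] [ 0.37  0.7  -0.55]
```

View pics/s2.png

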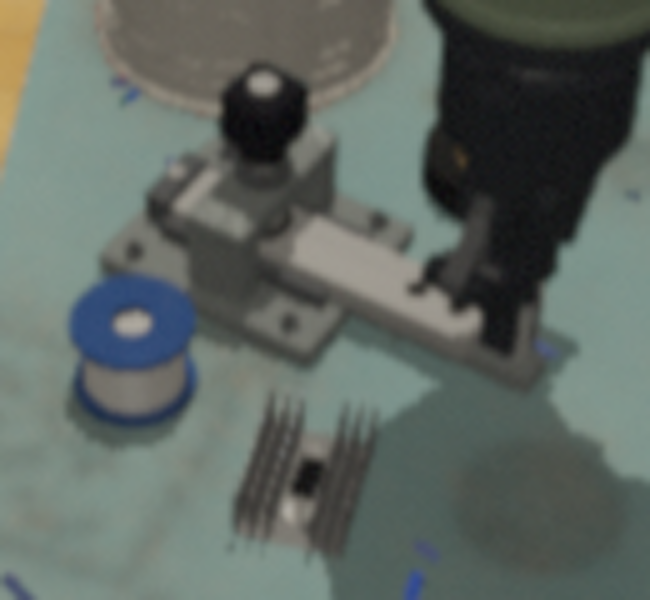

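View pics/t2.png

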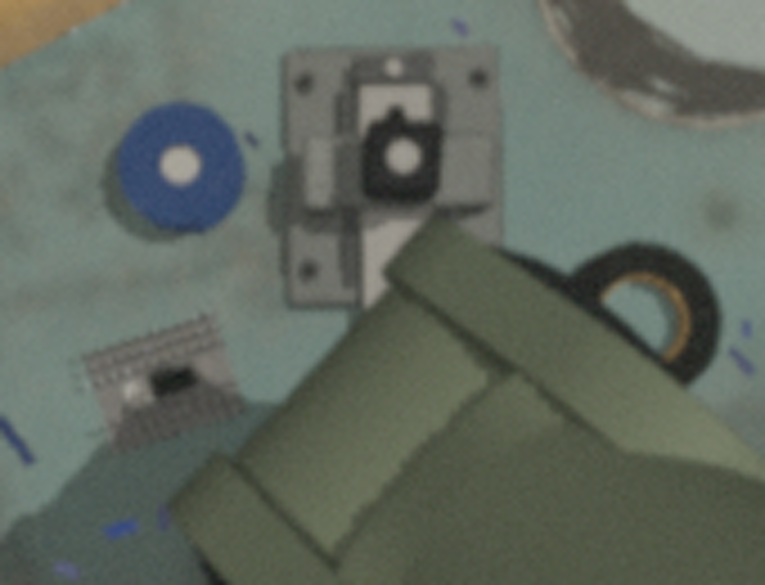

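```bash
python3 - <<'E'
from workcell import *
from h import *
R=Rt(.034+np.pi/2)
d=np.array([np.cos(.034),np.sin(.034),0])
p0=np.array([455,32.6,16.])
def rep(t):
    s=read_state();print(t,round(s['time'],2),np.round(s['eef_pos'],1),np.round(s['ft_force'],2))
g=movel(p0+d*75,R,max_speed=15,guard=9);rep(g)
wait(0.1);rep('')
c=camera('top');pickle.dump(c,open('t3.pkl','wb'));z=cv2.resize(c['image'][165:215,285:350],None,fx=10,fy=10,interpolation=cv2.INTER_CUBIC);cv2.imwrite('pics/t3.png',z)
print(onplane(c,[(397/4.5+229.6,85/4.5+159.6)],24))
E
```

```text
True 9.49 [514.4  34.4  15.2] [ 0.91  0.31 -0.5 ]
 9.59 [514.3  34.4  15.1] [-0.32 -0.44 -0.56]
[[676.6549469   38.87860924  24.        ]]
```

View pics/t3.png

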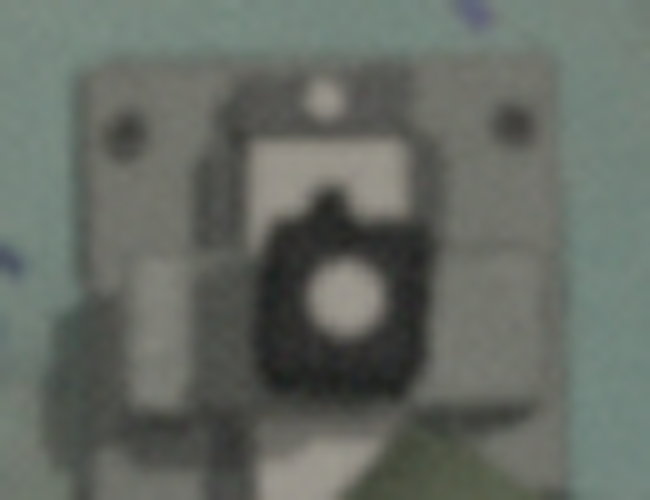

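```bash
python3 - <<'E'
from workcell import *
from h import *
R=Rt(.034+np.pi/2)
def rep(t):
    s=read_state();print(t,round(s['time'],2),np.round(s['eef_pos'],1),np.round(s['ft_force'],2),np.round(s['torque'],3),np.round(s['qpos'],2))
movel([498,34,16.],R,max_speed=80);movel([498,34,200.],R,max_speed=250);rep('up')
c=camera('top');cv2.imwrite('pics/t4.png',cv2.resize(c['image'][160:290,230:400],None,fx=4.5,fy=4.5,interpolation=cv2.INTER_CUBIC))
c=camera('wrist');cv2.imwrite('pics/w4.png',c['image'])
movep([636.7,39.8,190],Rt(np.pi/2));rep('over')
q=np.array(read_state()['qpos'])
for th in (2.2,2.6,2.9,np.pi): 
    a=inverse_kinematics([636.7,39.8,190],Rt(th));b=inverse_kinematics([636.7,39.8,70],Rt(th));print(th,None if a is None else np.round(a,2),None if b is None else np.round(b,2))
E
```

```text
up 10.88 [497.6  33.7 198.9] [-0.44  0.34  0.08] [ 0.012  0.023 -0.045] [ 0.45  0.47 -0.83  1.93  0.43  0.93  1.  ]
over 11.59 [636.1  40.4 188.5] [-0.98  0.15  0.79] [-0.017  0.022 -0.015] [ 0.32  0.69 -0.76  1.58  0.51  1.09  1.01]
2.2 [ 0.4   0.73 -0.9   1.57  0.62  1.14  1.56] [ 0.35  0.87 -0.81  1.65  0.74  0.95  1.47]
2.6 [ 0.44  0.77 -0.99  1.57  0.68  1.18  1.92] [ 0.39  0.9  -0.89  1.65  0.81  1.    1.82]
2.9 [ 0.47  0.8  -1.05  1.57  0.73  1.21  2.18] [ 0.42  0.93 -0.95  1.65  0.86  1.04  2.09]
3.141592653589793 [ 0.49  0.82 -1.1   1.57  0.76  1.24  2.4 ] [ 0.45  0.95 -1.    1.64  0.9   1.07  2.31]
```

View pics/t4.png

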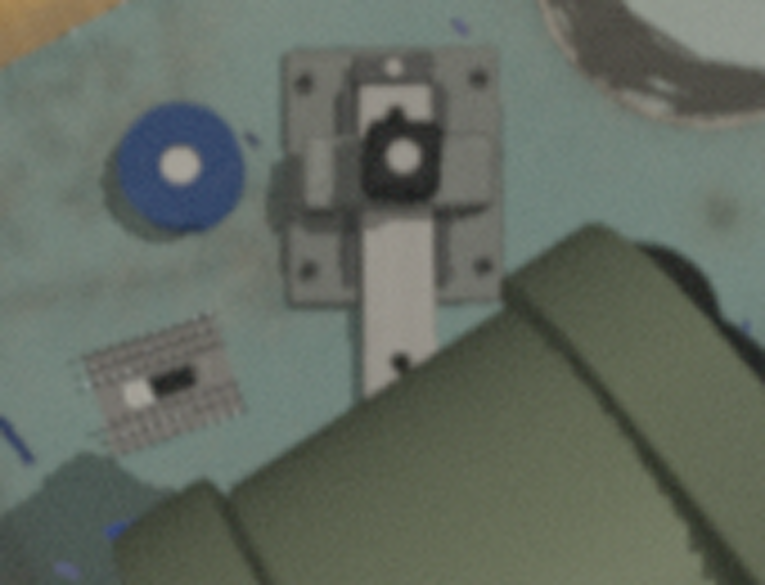

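```bash
python3 - <<'E'
from h import *
for n in('top0','scene0'):
    c=pickle.load(open(n+'.pkl','rb'));P=cloud(c).reshape(-1,3)[c['range_z'].ravel()>0]
    r=np.hypot(P[:,0]-636.7,P[:,1]-39.8)
    m=(P[:,2]>70)&(P[:,2]<400)&(r>35);i=np.argsort(r[m])[:300:60];print(n,np.c_[P[m][i],r[m][i]].round(0))
E
python3 - <<'E'
from workcell import *
from h import *
def rep(t):
    s=read_state();print(t,round(s['time'],2),np.round(s['eef_pos'],1),np.round(s['ft_force'],2),np.round(s['torque'],3),np.round(s['qpos'],2),s['finger_gap'])
open_gripper();rep('open')
movep([636.7,39.8,130],Rt(np.pi));rep('above')
c=camera('scene');cv2.imwrite('pics/s5.png',cv2.resize(c['image'][130:285,210:350],None,fx=5,fy=3.8,interpolation=cv2.INTER_CUBIC))
c=camera('wrist');cv2.imwrite('pics/w5.png',c['image']);pickle.dump(c,open('w5.pkl','wb'))
E
```

```text
top0 [[696. -33. 151.  93.]
 [688. -41. 129.  96.]
 [701. -32.  77.  97.]
 [705. -30. 137.  97.]
 [708. -29. 131.  99.]]
scene0 [[700. -24. 153.  90.]
 [683. -41.  93.  93.]
 [700. -30.  87.  94.]
 [690. -39.  81.  95.]
 [699. -32. 125.  95.]]
open 12.38 [636.7  39.8 190. ] [-0.31  0.15  0.78] [0.002 0.028 0.014] [ 0.32  0.69 -0.76  1.58  0.51  1.09  1.01] 85.13091726258617
above 13.64 [636.8  39.8 130.2] [ 0.57 -0.54 -0.05] [-0.027 -0.049 -0.046] [ 0.47  0.89 -1.05  1.61  0.83  1.15  2.35] 85.49698024573078
```

View pics/s5.png

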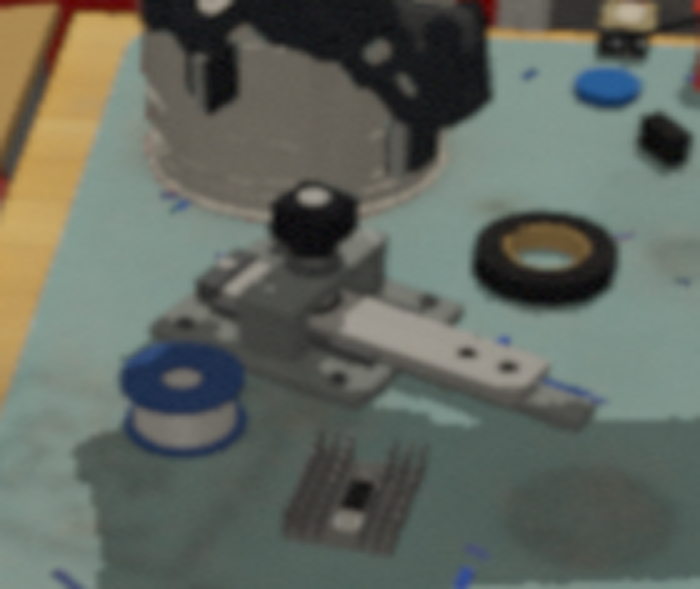

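View pics/w5.png

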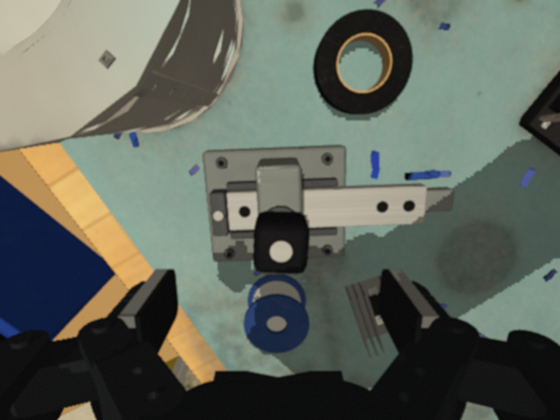

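```bash
python3 - <<'E'
from h import *
c=pickle.load(open('w5.pkl','rb'));print(onplane(c,[(281,252)],103).round(1))
E
cat > rot.py <<'E'
from workcell import *
from h import *
def rep(t=''):
    s=read_state();print(t,round(s['time'],2),np.round(s['eef_pos'],1),np.round(s['ft_force'],1),np.round(s['torque'],3),'q7',round(s['qpos'][6],3),'e7',round(s['joint_efforts'][6],3),round(s['finger_gap'],1));return s
def turn(dq,n,N=3):
    """rotate j7 by dq in n steps, averaging moments"""
    q=np.array(Q())
    for i in range(n):
        q[6]+=dq/n; goto_joints(q.tolist())
        t=[];e=[];
        for k in range(N):
            wait(.02);s=read_state();t.append(s['torque'][2]);e.append(s['joint_efforts'][6])
        print(round(s['time'],2),'q7',round(s['qpos'][6],3),'tz',np.round(np.mean(t),3),'e7',np.round(np.mean(e),3),'F',np.round(s['ft_force'],1))
    json.dump(q.tolist(),open('q.json','w'))
import json
def Q(): return json.load(open('q.json'))
E
python3 - <<'E'
from rot import *
movel([636.7,39.8,71],Rt(np.pi),max_speed=120,guard=8);rep('down')
clamp();s=rep('gripped')
json.dump([float(x) for x in s['qpos']],open('q.json','w'))
turn(-0.3,2)
E
```

```text
[[636.2  40.8 103. ]]
down 14.38 [636.8  40.1  71. ] [ 0.3 -0.2  0.3] [-0.014  0.038  0.018] q7 2.31 e7 -0.053 85.6
gripped 14.93 [636.1  39.7  71.5] [-8.3 -2.  10.2] [-0.401  1.741 -0.052] q7 2.309 e7 0.047 29.3
15.26 q7 2.164 tz -0.019 e7 -0.816 F [-3.9 -0.7  3.1]
15.58 q7 2.015 tz -0.058 e7 -0.739 F [-5.1 -2.4  3.3]
```

```bash
cat >> rot.py <<'E'
def seek(step,maxn,thr,N=5):
    q=np.array(Q())
    for i in range(maxn):
        q[6]-=step; goto_joints(q.tolist())
        t=[];e=[]
        for k in range(N):
            wait(.02);s=read_state();t.append(s['torque'][2]);e.append(s['joint_efforts'][6])
        m=np.mean(t)
        print(round(s['time'],2),'cmd',round(q[6],3),'q7',round(s['qpos'][6],3),'tz',np.round(m,3),'sd',np.round(np.std(t),3),'e7',np.round(np.mean(e),3),'T',np.round(s['torque'][:2],2))
        json.dump(q.tolist(),open('q.json','w'))
        if m>thr: break
E
python3 - <<'E'
from rot import *
seek(.1,12,.17)
E
```

```text
15.92 cmd 1.909 q7 1.916 tz -0.031 sd 0.013 e7 -0.335 T [-0.35  0.92]
16.25 cmd 1.809 q7 1.816 tz -0.024 sd 0.033 e7 -0.309 T [-0.4   0.94]
16.58 cmd 1.709 q7 1.717 tz -0.004 sd 0.01 e7 -0.307 T [-0.48  0.91]
16.92 cmd 1.609 q7 1.618 tz -0.024 sd 0.014 e7 -0.306 T [-0.42  0.89]
17.25 cmd 1.509 q7 1.518 tz -0.0 sd 0.017 e7 -0.302 T [-0.51  0.85]
17.58 cmd 1.409 q7 1.418 tz -0.023 sd 0.035 e7 -0.299 T [-0.48  0.85]
17.92 cmd 1.309 q7 1.319 tz -0.012 sd 0.024 e7 -0.301 T [-0.59  0.94]
18.25 cmd 1.209 q7 1.219 tz 0.003 sd 0.024 e7 -0.309 T [-0.55  0.87]
18.58 cmd 1.109 q7 1.119 tz 0.049 sd 0.027 e7 -0.322 T [-0.55  0.91]
18.92 cmd 1.009 q7 1.019 tz 0.027 sd 0.023 e7 -0.337 T [-0.54  0.94]
19.25 cmd 0.909 q7 0.919 tz 0.017 sd 0.014 e7 -0.356 T [-0.65  0.94]
19.58 cmd 0.809 q7 0.819 tz 0.066 sd 0.038 e7 -0.379 T [-0.62  0.96]
```

```bash
python3 - <<'E'
from rot import *
c=camera('wrist');cv2.imwrite('pics/w6.png',c['image'])
seek(.08,4,.17,N=8);rep()
E
```

```text
20.02 cmd 0.729 q7 0.739 tz 0.099 sd 0.043 e7 -0.269 T [-0.7   1.04]
20.4 cmd 0.649 q7 0.659 tz 0.099 sd 0.032 e7 -0.29 T [-0.61  1.07]
20.78 cmd 0.569 q7 0.579 tz 0.143 sd 0.036 e7 -0.311 T [-0.68  1.09]
21.17 cmd 0.489 q7 0.499 tz 0.155 sd 0.023 e7 -0.325 T [-0.62  1.12]
 21.17 [635.6  39.4  71. ] [-6.5 -2.7 -3.3] [-0.625  1.125  0.176] q7 0.499 e7 -0.18 29.3
```

View pics/w6.png

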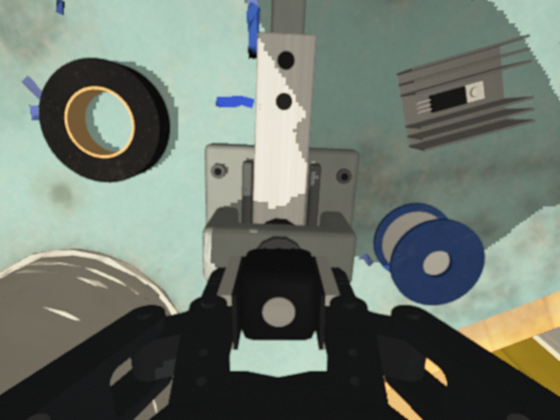

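```bash
python3 - <<'E'
from rot import *
seek(.08,6,.27,N=8);rep()
E
```

```text
21.55 cmd 0.409 q7 0.419 tz 0.174 sd 0.037 e7 -0.331 T [-0.67  1.07]
21.93 cmd 0.329 q7 0.339 tz 0.188 sd 0.013 e7 -0.337 T [-0.6   1.14]
22.32 cmd 0.249 q7 0.259 tz 0.169 sd 0.038 e7 -0.343 T [-0.63  1.15]
22.7 cmd 0.169 q7 0.179 tz 0.169 sd 0.035 e7 -0.349 T [-0.6   1.14]
23.08 cmd 0.089 q7 0.099 tz 0.19 sd 0.04 e7 -0.355 T [-0.55  1.13]
23.47 cmd 0.009 q7 0.019 tz 0.213 sd 0.026 e7 -0.361 T [-0.52  1.17]
 23.47 [635.5  39.4  70.9] [-4.9 -1.7 -5.8] [-0.518  1.169  0.245] q7 0.019 e7 -0.216 29.0
```

```bash
cat > obs.py <<'E'
from rot import *
def obs(tag,n=6,dt=.03):
    r=[];
    for k in range(n):
        s=read_state();r.append((round(s['torque'][2],3),round(float(s['joint_efforts'][6]),2)));wait(dt)
    print(tag,round(s['time'],2),'q7',round(s['qpos'][6],3),'tz',[a for a,b in r],'mean',np.round(np.mean([a for a,b in r]),3),'e7',[b for a,b in r])
def go(dq):
    q=np.array(Q());q[6]+=dq;goto_joints(q.tolist());json.dump(q.tolist(),open('q.json','w'))
E
python3 - <<'E'
from obs import *
obs('rest',10)
go(.05);obs('+.05')
go(.05);obs('+.10')
go(.1);obs('+.2')
go(.1);obs('+.3')
E
```

```text
rest 23.77 q7 0.019 tz [np.float64(0.245), np.float64(0.178), np.float64(0.184), np.float64(0.186), np.float64(0.216), np.float64(0.199), np.float64(0.15), np.float64(0.176), np.float64(0.155), np.float64(0.188)] mean 0.188 e7 [-0.22, -0.2, -0.2, -0.2, -0.2, -0.2, -0.2, -0.2, -0.2, -0.2]
+.05 24.22 q7 0.069 tz [np.float64(-0.005), np.float64(-0.006), np.float64(0.042), np.float64(0.037), np.float64(0.035), np.float64(0.068)] mean 0.028 e7 [0.43, 0.16, 0.04, -0.0, -0.02, -0.03]
+.10 24.67 q7 0.119 tz [np.float64(-0.115), np.float64(-0.15), np.float64(-0.116), np.float64(-0.116), np.float64(-0.162), np.float64(-0.119)] mean -0.13 e7 [0.59, 0.32, 0.2, 0.15, 0.13, 0.13]
+.2 25.12 q7 0.219 tz [np.float64(-0.17), np.float64(-0.1), np.float64(-0.081), np.float64(-0.166), np.float64(-0.123), np.float64(-0.187)] mean -0.138 e7 [1.07, 0.54, 0.3, 0.2, 0.16, 0.15]
+.3 25.57 q7 0.319 tz [np.float64(-0.156), np.float64(-0.141), np.float64(-0.183), np.float64(-0.166), np.float64(-0.098), np.float64(-0.121)] mean -0.144 e7 [1.06, 0.53, 0.29, 0.2, 0.16, 0.14]
```

```bash
python3 - <<'E'
from obs import *
go(-.3);obs('0')
for i in range(4): go(-.08);obs('')
E
```

```text
0 26.17 q7 0.019 tz [np.float64(0.16), np.float64(0.12), np.float64(0.166), np.float64(0.195), np.float64(0.137), np.float64(0.093)] mean 0.145 e7 [-0.86, -0.45, -0.27, -0.2, -0.18, -0.17]
 26.62 q7 -0.061 tz [np.float64(0.191), np.float64(0.212), np.float64(0.191), np.float64(0.21), np.float64(0.243), np.float64(0.204)] mean 0.209 e7 [-0.94, -0.52, -0.33, -0.25, -0.22, -0.21]
 27.07 q7 -0.141 tz [np.float64(0.225), np.float64(0.228), np.float64(0.252), np.float64(0.197), np.float64(0.202), np.float64(0.248)] mean 0.225 e7 [-0.95, -0.53, -0.34, -0.26, -0.23, -0.22]
 27.52 q7 -0.221 tz [np.float64(0.235), np.float64(0.25), np.float64(0.147), np.float64(0.223), np.float64(0.26), np.float64(0.236)] mean 0.225 e7 [-0.95, -0.53, -0.34, -0.26, -0.23, -0.22]
 27.97 q7 -0.301 tz [np.float64(0.26), np.float64(0.292), np.float64(0.235), np.float64(0.218), np.float64(0.204), np.float64(0.228)] mean 0.24 e7 [-0.96, -0.53, -0.35, -0.27, -0.24, -0.22]
```

```bash
python3 - <<'E'
from obs import *
for i in range(5):
    go(-.06);obs('')
rep()
E
```

```text
28.42 q7 -0.361 tz [np.float64(0.257), np.float64(0.222), np.float64(0.243), np.float64(0.227), np.float64(0.283), np.float64(0.266)] mean 0.25 e7 [-0.78, -0.47, -0.34, -0.28, -0.26, -0.25]
 28.87 q7 -0.421 tz [np.float64(0.242), np.float64(0.262), np.float64(0.288), np.float64(0.26), np.float64(0.14), np.float64(0.244)] mean 0.239 e7 [-0.79, -0.48, -0.34, -0.28, -0.25, -0.25]
 29.32 q7 -0.482 tz [np.float64(0.246), np.float64(0.265), np.float64(0.231), np.float64(0.304), np.float64(0.267), np.float64(0.251)] mean 0.261 e7 [-0.79, -0.49, -0.35, -0.29, -0.27, -0.26]
 29.77 q7 -0.542 tz [np.float64(0.288), np.float64(0.241), np.float64(0.253), np.float64(0.272), np.float64(0.262), np.float64(0.275)] mean 0.265 e7 [-0.8, -0.49, -0.35, -0.29, -0.26, -0.26]
 30.22 q7 -0.602 tz [np.float64(0.317), np.float64(0.248), np.float64(0.221), np.float64(0.284), np.float64(0.326), np.float64(0.26)] mean 0.276 e7 [-0.79, -0.49, -0.35, -0.3, -0.27, -0.27]
 30.25 [635.5  39.6  70.8] [ -4.7  -0.8 -13.6] [-0.216  1.255  0.206] q7 -0.602 e7 -0.262 29.4
```

```bash
python3 - <<'E'
from obs import *
open_gripper();s=rep('open');obs('open',4)
R=np.array(s['tool_rot']);th=np.arctan2(R[1,0],R[0,0]);print(th)
c=camera('wrist');cv2.imwrite('pics/w7.png',c['image']);pickle.dump(c,open('w7.pkl','wb'))
c=camera('scene');cv2.imwrite('pics/s7.png',cv2.resize(c['image'][130:285,210:350],None,fx=5,fy=3.8,interpolation=cv2.INTER_CUBIC))
E
```

```text
open 30.84 [636.2  39.7  71.6] [-0.4  0.5 -0.2] [ 0.059  0.036 -0.016] q7 -0.61 e7 0.026 85.5
open 30.94 q7 -0.61 tz [np.float64(-0.016), np.float64(0.006), np.float64(-0.032), np.float64(-0.029)] mean -0.018 e7 [0.03, 0.02, 0.02, 0.01]
0.22205968181889224
```

View pics/w7.png

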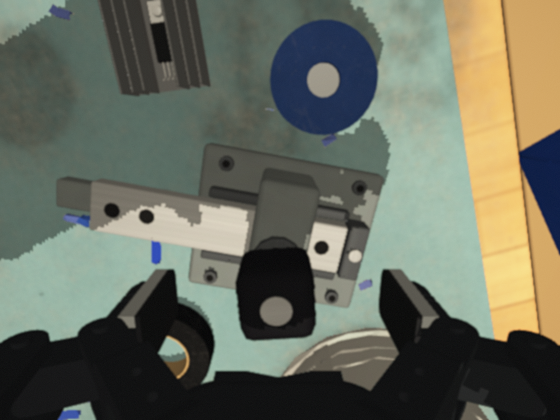

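View pics/s7.png

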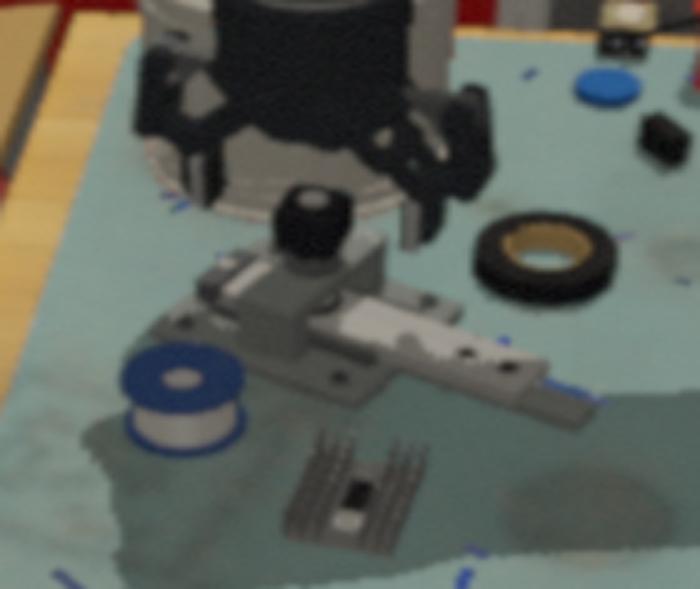

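```bash
python3 - <<'E'
from obs import *
movel([635.7,39.6,69.5],max_speed=40)
rep('pre');clamp();s=rep('grip')
json.dump([float(x) for x in s['qpos']],open('q.json','w'));obs('g',8)
go(.08);obs('+.08')
go(.06);obs('+.14')
go(.06);obs('+.20')
E
```

```text
pre 31.32 [635.6  39.6  69.3] [ 0.  -0.8  0. ] [-0.017 -0.057  0.001] q7 -0.613 e7 -0.026 85.4
grip 31.87 [635.6  39.6  69.7] [-3.4 -0.7  4.3] [-0.163  0.554  0.075] q7 -0.613 e7 -0.067 29.5
g 32.1 q7 -0.613 tz [np.float64(0.075), np.float64(0.066), np.float64(0.063), np.float64(0.05), np.float64(0.04), np.float64(0.075), np.float64(0.063), np.float64(0.096)] mean 0.066 e7 [-0.07, -0.06, -0.06, -0.06, -0.06, -0.06, -0.06, -0.06]
+.08 32.55 q7 -0.534 tz [np.float64(-0.159), np.float64(-0.203), np.float64(-0.18), np.float64(-0.129), np.float64(-0.181), np.float64(-0.193)] mean -0.174 e7 [1.3, 0.74, 0.42, 0.26, 0.18, 0.14]
+.14 33.0 q7 -0.474 tz [np.float64(-0.226), np.float64(-0.197), np.float64(-0.243), np.float64(-0.257), np.float64(-0.224), np.float64(-0.249)] mean -0.233 e7 [1.05, 0.64, 0.4, 0.28, 0.22, 0.2]
+.20 33.45 q7 -0.413 tz [np.float64(-0.243), np.float64(-0.252), np.float64(-0.307), np.float64(-0.216), np.float64(-0.255), np.float64(-0.217)] mean -0.248 e7 [0.79, 0.47, 0.33, 0.27, 0.25, 0.24]
```

```bash
cat >> obs.py <<'E'
def sweep(step,n,stop=None):
    q=np.array(Q());
    for i in range(n):
        q[6]+=step;goto_joints(q.tolist());json.dump(q.tolist(),open('q.json','w'))
        wait(.06);t=[]
        for k in range(4):
            wait(.015);s=read_state();t.append(s['torque'][2]+.018)
        m=np.mean(t);print(round(s['time'],2),'q7',round(s['qpos'][6],3),'tz',round(m,3),'e7',round(float(s['joint_efforts'][6]),3),'Fz',round(s['ft_force'][2],1))
        if stop and stop(m): break
E
python3 - <<'E'
from obs import *
sweep(.13,9,lambda m:m>-.07)
E
```

```text
33.87 q7 -0.283 tz -0.164 e7 0.226 Fz 5.8
34.25 q7 -0.153 tz -0.176 e7 0.219 Fz 6.6
34.63 q7 -0.023 tz -0.168 e7 0.212 Fz 7.2
35.02 q7 0.107 tz -0.14 e7 0.205 Fz 8.5
35.4 q7 0.237 tz -0.147 e7 0.198 Fz 9.3
35.78 q7 0.367 tz -0.115 e7 0.191 Fz 9.2
36.17 q7 0.497 tz -0.119 e7 0.184 Fz 10.8
36.55 q7 0.627 tz -0.107 e7 0.177 Fz 10.6
36.93 q7 0.757 tz -0.135 e7 0.169 Fz 11.2
```

```bash
python3 - <<'E'
from obs import *
sweep(.13,6,lambda m:m>-.05)
E
```

```text
37.32 q7 0.887 tz -0.12 e7 0.162 Fz 13.0
37.7 q7 1.017 tz -0.102 e7 0.152 Fz 12.8
38.08 q7 1.147 tz -0.054 e7 0.121 Fz 12.5
38.47 q7 1.277 tz -0.029 e7 0.089 Fz 12.8
```

```bash
python3 - <<'E'
from obs import *
sweep(.13,2)
print('fwd');sweep(-.08,10)
E
```

```text
38.85 q7 1.407 tz 0.005 e7 0.06 Fz 14.1
39.23 q7 1.537 tz 0.016 e7 0.04 Fz 13.4
fwd
39.61 q7 1.457 tz 0.032 e7 -0.048 Fz 13.9
39.98 q7 1.377 tz 0.091 e7 -0.065 Fz 13.5
40.36 q7 1.297 tz 0.077 e7 -0.083 Fz 13.3
40.73 q7 1.217 tz 0.101 e7 -0.103 Fz 13.0
41.11 q7 1.137 tz 0.126 e7 -0.123 Fz 13.5
41.48 q7 1.057 tz 0.134 e7 -0.143 Fz 13.3
41.86 q7 0.977 tz 0.163 e7 -0.163 Fz 13.6
42.23 q7 0.897 tz 0.159 e7 -0.178 Fz 12.2
42.61 q7 0.817 tz 0.169 e7 -0.184 Fz 13.0
42.98 q7 0.737 tz 0.18 e7 -0.189 Fz 12.6
```

```bash
python3 - <<'E'
from obs import *
q7=Q()[6];n=8;sweep((-0.85-q7)/n,n);rep()
E
```

```text
43.42 q7 0.538 tz 0.166 e7 -0.173 Fz 11.1
43.87 q7 0.34 tz 0.188 e7 -0.187 Fz 11.0
44.31 q7 0.141 tz 0.191 e7 -0.2 Fz 8.8
44.75 q7 -0.057 tz 0.188 e7 -0.214 Fz 7.8
45.19 q7 -0.255 tz 0.21 e7 -0.227 Fz 7.5
45.63 q7 -0.454 tz 0.246 e7 -0.24 Fz 5.1
46.08 q7 -0.647 tz 0.233 e7 -0.247 Fz 5.4
46.52 q7 -0.845 tz 0.246 e7 -0.141 Fz 3.5
 46.52 [635.6  39.6  69.7] [-2.9 -1.3  3.5] [-0.213  0.521  0.259] q7 -0.845 e7 -0.141 29.2
```

```bash
python3 - <<'E'
from obs import *
open_gripper();rep('open');
p=read_state()['eef_pos'];movel([p[0],p[1],200],max_speed=150);rep('up')
q=np.array(read_state()['qpos']);
c=camera('scene');cv2.imwrite('pics/s8.png',cv2.resize(c['image'][130:285,210:350],None,fx=5,fy=3.8,interpolation=cv2.INTER_CUBIC))
c=camera('wrist');cv2.imwrite('pics/w8.png',c['image'])
E
```

```text
open 47.1 [635.6  39.6  69.7] [ 0.8  0.  -0.3] [-0.059 -0.001  0.032] q7 -0.85 e7 0.01 85.5
up 48.12 [635.3  39.4 199.1] [ 0.3 -0.5  0.1] [ 0.051 -0.003 -0.023] q7 -0.751 e7 0.022 85.4
```

View pics/w8.png

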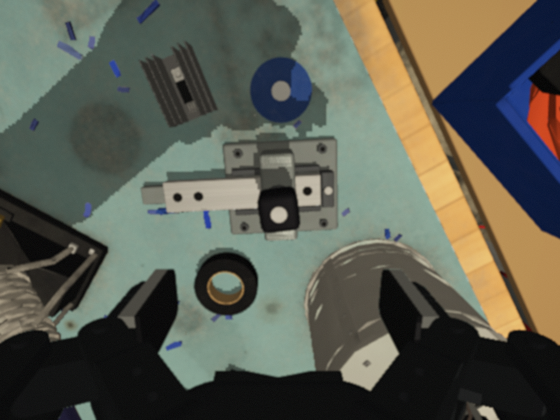

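View pics/s8.png

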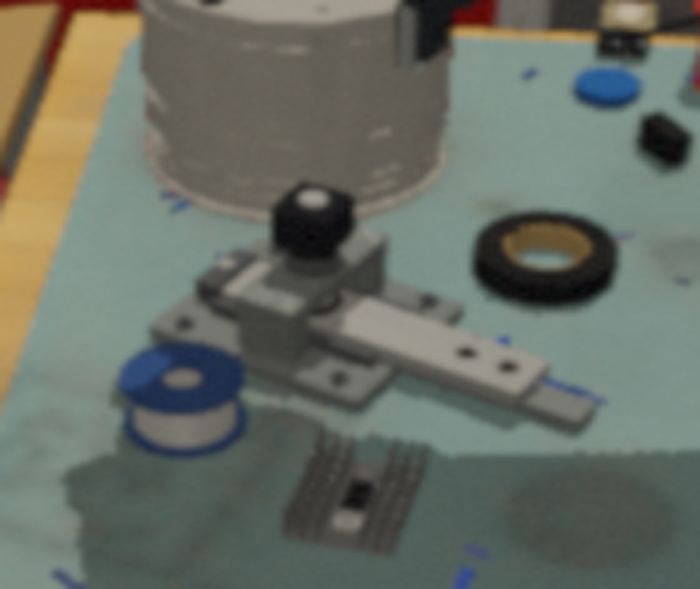

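Wrist view: the bar (165–320, 193) still butts against the end stop (328, 190). The knob (280, 212) is free of the open fingers. The heat sink, reel and tape roll are where they were. I'm handing it in.

```bash
python3 - <<'E'
from workcell import *
print(read_state()['time']);finish_job()
E
```

```text
48.2167
the job is handed in; nothing more can be done
```

I slid the bar home and tightened the clamp, then handed the job in at 48 s. The final clamp force is my estimate from the torque readings, and I couldn't measure it directly.

**Bar:** I pushed it with closed fingers at 12–15 mm/s. Two guarded pushes (5 N and 9 N limits) stopped at the same place. The top camera put its far end at x = 676.65 mm, against 676.7 mm expected for the stop. The last pictures show it still against the stop.

**Clamp:** I turned the knob clockwise in one grasp, then let go and regrasped it. I backed it off until it ran free to locate the contact, then retightened and let go.

**What disagreed:**
- **No sharp step:** the resistance rose over about 0.6 rad instead of within a few degrees. It also rose less than described, to about 0.25 N m at the end against roughly 0.55 expected. How hard the gripper pulled or pushed along the screw shifted where the rise began.
- **Contact angle uncertain:** the final setting is about 75 to 110 degrees past contact, depending on which point of the rise counts as contact. From the torque trend I estimate 34 to 42 N on the bar, within the 30 to 48 N window.
- **Backing off:** this was beyond the plain sequence you gave. The foot lifted off the bar, or nearly so, and was tightened again.

**Last checks:** the fingers are open and clear above the knob, the wrist force is about zero, and the heat sink, tape roll and solder reel look unmoved.

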